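# Snap the press light onto the key rail and slide it against its stop

### The arm

A 7-joint arm with a two-finger parallel gripper is mounted at the origin on the work surface. World frame = base frame: x ahead of the robot, y to its left, z up, the work surface at z = 0. Lengths are in mm, angles in rad, forces in N, time in s.
With the tool pointing down it reaches from about 400 to 750 mm from the base axis. Payload 19.5 kg.
Tool frame: the origin (TCP) lies midway between the tips of the shut fingers; the grasp point (between the pads) lies 19 mm behind it; z points along the fingers, y is the direction in which the jaws open and shut (so a half turn about z gives the same grasp; the last joint's range is limited). The gripper opens to 85 mm and grips with 20 to 120 N. Pads are 22 mm wide; open, the fingers measure 114 mm over their backs; the gripper's body (76 mm by 85 mm) begins 54 mm behind the grasp point. The pads swing forward as they close: fully open they stand 13 mm farther back than shut.
Start: joints at [1.092, 0.707, -0.028, 1.485, 0.022, 0.951, -0.075], TCP at [243.239, -520.989, 231.268] pointing down, gripper open.
Joint ranges: [-2.71, 2.71], [-0.32, 2.16], [-1.57, 1.52], [0, 2.45], [-1.46, 4.6], [0, 2.02], [-2.83, 2.83]. Speed limits (rad/s): [1.89, 1.89, 2.57, 2.57, 3.01, 3.01, 3.01].

### API

Orientations are given as a rotation vector (axis times angle).
In Python, from station import sensors, optics, ctrl gives the robot as it stands.
- The arm moves only by the tool send_rows, never from a script. Its argument "motion" is a list of rows, each an object of numbers: "jaw": the opening, from -1 (shut) to 1 (fully open); "tx", "ty", "tz": the shift along the tool's x, y, z in mm; "turn": the turn about the tool's z in rad. A call has 1 to 5 rows; each row is the pose to reach, as a shift and turn from the pose commanded when the call began, along the tool's axes at that moment; what a row does not reach only later rows make up. A row lasts 1/10 s, in which the tool goes at most 50 mm and 8.59 degrees, less where a joint would pass 70% of its speed; a pose out of reach is approached as far as the arm can. A call with a gripper value outside its range is refused whole. The fingers move at their own pace and stop on an object; "squeeze" is the grip in N (left out, the last holds). Time passes only in rows, so rows that repeat a pose let the fingers close. It gives the time, the measured TCP pose, the force and the opening at its end, in the units of the state.
- sensors.get_state(): the state, without advancing time (a new reading comes with each control period).
- optics.grab_frame(name): name is "scene" or "top" or "wrist"; returns a dict with "pixels" (400x640x3 uint8, blue, green, red), "vertical_fov" (degrees; the focal length in pixels is half the picture's height over the tangent of half this angle, whatever the lens; pixels are square), "cx", "cy" (the principal point, pixels), "xyz" and "attitude" of the camera in the world. Camera axes: x right, y up, looking along -z (the intrinsics and any distortion apply to the point x, -y, -z); pixel columns grow to the right and rows downward; lengths in mm; the calibration is good to about 2 mm. A picture is of the moment at which its call begins. There is no depth.
- ctrl.sign_off(): hands the job in, once; it reports no verdict.
The state is a dict: "clock": time; "joints": joint angles; "joint_vel": joint speeds; "joint_efforts": joint torques, N m; "eef_pos": TCP position; "ee_rot": TCP orientation; "ft_force": force on the tool from outside, world axes, zero at the start; "wrist_torque": the same for the moment, N m; "width": finger opening in mm.
Only numpy, scipy, OpenCV 4.12 (cv2) and the standard library are available. Lean on these libraries where they do the work, as an engineer would, in place of code of your own. Each camera call takes 0.05 s, during which the arm holds its last target.

### The job

Take the press light from its rest and push its sprung clip straight down over the round bar of the key rail, to the left of the stop collar and at least 3 cm clear of it, until it has snapped fully home and sits upright. Then, keeping it clipped, slide it along the bar until its end meets the collar's adjusting sleeve (how far that sticks out differs each time), press it there firmly but gently for a moment (about 5 to 10 N) and let go, leaving it at the collar. Never push hard (25 N of push on the bar or 18 N on the collar is too much), and leave the other things on the console where they are.

Things in the scene. Friction and masses are not known exactly. Their poses are not given: they have to be found in the camera images.
- light_c (a point): Centre of the press light's housing: a white box 46 (x) x 68 (y, lengthwise) x 28 mm high, with a frosted dome 8 mm high on top; about 105 g. A thin liner strip, 2 mm proud, runs under it; this point is 15 mm above the strip's underside. At the start it stands level on the dock, clip down, this point 49 mm above the table. Once clipped home it lies 24 mm straight above the bar's axis. It works either way round.
- rail_axis (a point): Middle of the key rail's round steel bar, on its axis, 100 mm above the table. Bar 18 mm thick, level, along this frame's y (+y roughly to the robot's left), 280 mm long between two end posts. Snapping the clip on takes a push of up to about 9 N, which drops before the liner, which gives under 1 mm, meets the bar. The clip slides along it with 2 to 5 N of friction.
- collar_c (a point): Centre of the aluminium stop collar fixed on the bar, on its axis: a disc 40 mm in diameter, 12 mm thick; axes as the bar's, +y to the free stretch on the left, at least 130 mm long. A stiff black adjusting sleeve, 35 mm in diameter, sticks out of its left face by 0 to 14 mm, differently each time and not measured: the light's end meets it with the light's centre 40 to 54 mm to the +y side.
- dock: Fixed grey ceramic rest for the light: foot 50 x 100 x 6 mm with two blocks (34 x 12 mm, 36 mm high, 64 mm apart along its y) under the light's two ends. Origin at the centre of its underside, axes parallel to the light's at the start. Both long sides (x) of the light are clear for fingers.
- jar: Bystander, to be left alone: lidded grey ceramic jar, 72 dia x 90 high mm. Origin at the centre of its underside, on the table.
- brush: Bystander, to be left alone: stainless-backed shoe brush lying bristles down, 50 x 140 x 34 high mm. Origin at the centre of its underside, on the table.
- charm: Bystander, to be left alone: flat round blue glass evil-eye charm, 64 dia x 8 mm. Origin at the centre of its underside, on the table.
- dish: Bystander, to be left alone: shallow grey ceramic dish, 100 dia x 35 high mm. Origin at the centre of its underside, on the table.
- trinket: Bystander, to be left alone: closed rosewood box, 70 x 100 x 50 high mm. Origin at the centre of its underside, on the table.
- tin: Bystander, to be left alone: round dark steel polish tin, 68 dia x 26 high mm. Origin at the centre of its underside, on the table.
- light: The same press light; origin at the centre of the liner's underside, 15 mm below light_c. A sprung steel clip hangs below, open downwards: two hinged jaws facing across x, 44 mm long along y, reaching 27 mm below it, always inside the 46 mm width. Rounded lips 16 mm below it leave a 10 mm mouth, flared below; pushed onto the bar they spread, then snap in under it, and the liner rests on the bar.
- rail: The key rail as a whole, fixed: foot 70 x 320 x 12 mm, end posts 22 x 12 mm and 115 mm high, bar between them. Origin at the centre of the foot's underside, axes parallel to those of the bar's frame.
- collar: The collar with its sleeve, as a body; same point and axes as collar_c. The sleeve also shows up to 10 mm behind the collar's right face; it is hard, gives under 1 mm, and stays put under a gentle push.
Not all that is in view belongs to the job. Leave any orange or yellow look-alike of the light alone.

How it is judged (in metres and radians):
On the way, in this order (a step that is already met when the one before it is completed fails the run):
1. the light is snapped fully home on the bar, upright, with its end more than 24 mm clear of the collar on its left side (z of light_c in the frame of rail_axis between 0.021 and 0.0265 m and x of light_c in the frame of rail_axis between -0.005 and 0.005 m and angle between light_c's own z axis and vertical below 0.2 rad and angle between the y axis of light_c and the y axis of rail_axis, either way round below 0.12 rad and y of light_c in the frame of collar_c above 0.064 m), for 0.1 s.
2. still clipped home, the light's end presses on the collar's sleeve with more than 3 N (z of light_c in the frame of rail_axis between 0.021 and 0.0265 m and x of light_c in the frame of rail_axis between -0.005 and 0.005 m and angle between light_c's own z axis and vertical below 0.2 rad and angle between the y axis of light_c and the y axis of rail_axis, either way round below 0.12 rad and contact force between light and collar above 3 N), for 0.2 s.
At the end, for the whole second after the job is handed in: The light is let go, at rest and clipped fully home (centre 21 to 26.5 mm above the bar's axis, 5 mm sideways), upright within 0.2 rad, along the bar within 0.12 rad, its end within 17 mm of the collar's left (+y) face (the sleeve's 0 to 14 mm, and 3 mm more) (z of light_c in the frame of rail_axis between 0.021 and 0.0265 m and x of light_c in the frame of rail_axis between -0.005 and 0.005 m and angle between light_c's own z axis and vertical below 0.2 rad and angle between the y axis of light_c and the y axis of rail_axis, either way round below 0.12 rad and y of light_c in the frame of collar_c between 0.0375 and 0.057 m and linear speed of light below 0.02 m/s); the robot touches nothing.
It fails at once if the light is pushed onto the key rail with more than about 25 N (all contact forces added up, of which the clip's own squeeze makes about 11 N, above 36 N) (contact force between light and rail above 36 N).
It fails at once if the light pushes on the collar or its sleeve with more than 18 N (contact force between light and collar above 18 N).
It fails at once if a bystander is moved by more than 30 mm (distance of any of jar, brush, charm, dish, trinket, tin from where it was at the start of the episode above 0.03 m).
It also fails if it takes over 54 s, if anything falls off the work surface, if the arm or the gripper's body presses on something with over 40 N, if the wrist force passes 120 N, or if a joint passes its speed limit or range.

## Working session

There is one attempt and no reset: what is moved stays moved. The work goes in short steps, Python scripts to look and compute and a tool call to move; the robot and the scene stay as the last step left them, time stands still between calls to the robot, and variables do not carry over. Pictures are saved under pics/ and viewed, and the job is handed in when it is done.

Besides the shell and the picture viewer there is one more tool, called after "Request:" in YAML: its name, and indented under it one key for each argument. send_rows: Moves the arm, as the interface text tells. Its arguments: {"type":"object","properties":{"motion":{"type":"array","items":{"type":"object","properties":{"jaw":{"type":"number"},"tx":{"type":"number"},"ty":{"type":"number"},"tz":{"type":"number"},"turn":{"type":"number"}}}},"squeeze":{"type":"number"}},"required":["motion"]}

```bash
ls -la; mkdir -p pics
python3 - <<'E'
from station import sensors, optics, ctrl
import cv2
s=sensors.get_state(); print(s)
for n in ["scene","top","wrist"]:
    f=optics.grab_frame(n); cv2.imwrite(f"pics/a_{n}.png",f["pixels"])
    print(n,{k:v for k,v in f.items() if k!="pixels"})
E
```

```text
total 12
drwxr-xr-x  3 agent agent 4096 Dec  7 05:03 .
drwxr-xr-x 23 root  root  4096 Dec  7 05:03 ..
drwxr-xr-x  2 agent agent 4096 Dec  7 05:03 pics
{'clock': 0.0, 'joints': array([ 1.09230733,  0.70706051, -0.02761883,  1.48497417,  0.02196948,
        0.95090694, -0.0754893 ]), 'joint_vel': array([-0.00086595, -0.00117584, -0.00115124,  0.00095096,  0.00065736,
        0.00031111,  0.00014343]), 'joint_efforts': array([-3.38502592e-03, -8.83214450e+01,  1.23243168e+00, -2.36162871e+01,
        1.65429449e-02,  6.62689767e-03,  2.08714999e-05]), 'eef_pos': array([ 243.14348809, -520.78293807,  230.85768545]), 'ee_rot': array([-3.06597384e+00, -6.80434952e-01,  3.67522156e-04]), 'ft_force': array([ 0.34856041,  1.10733715, -0.05409801]), 'wrist_torque': array([ 0.06715157, -0.01608485, -0.02830606]), 'width': 85.39501355996741}
scene {'vertical_fov': 53.64062009647679, 'cx': 321.7142389544598, 'cy': 207.70638605230468, 'xyz': array([ 878.4962925 , -490.23235614,  764.48890103]), 'attitude': array([0.78226201, 0.18902385, 0.47122384])}
top {'vertical_fov': 52.61158672753763, 'cx': 327.2586370482671, 'cy': 193.94964563136884, 'xyz': array([521.48322109, 105.10706345, 949.43435295]), 'attitude': array([ 0.0432756 , -0.06475523, -1.56410201])}
wrist {'vertical_fov': 65.10589342590468, 'cx': 317.21412278304933, 'cy': 204.5639357807037, 'xyz': array([ 318.32885473, -485.10431681,  372.81210357]), 'attitude': array([-0.2919802 ,  0.18712725, -1.12583169])}
```

View pics/a_scene.png

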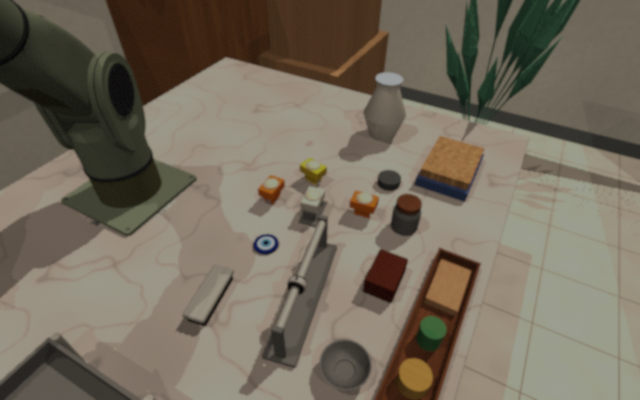

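View pics/a_top.png

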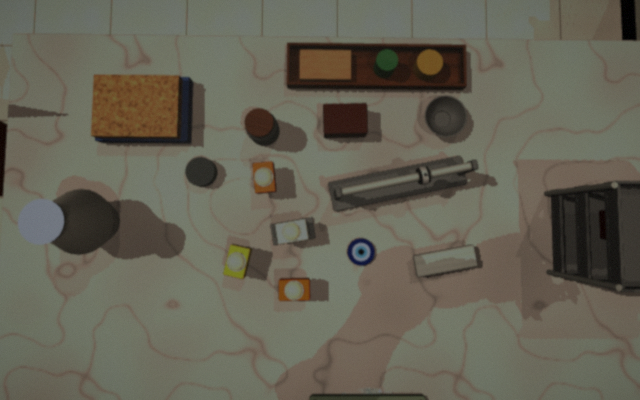

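View pics/a_wrist.png

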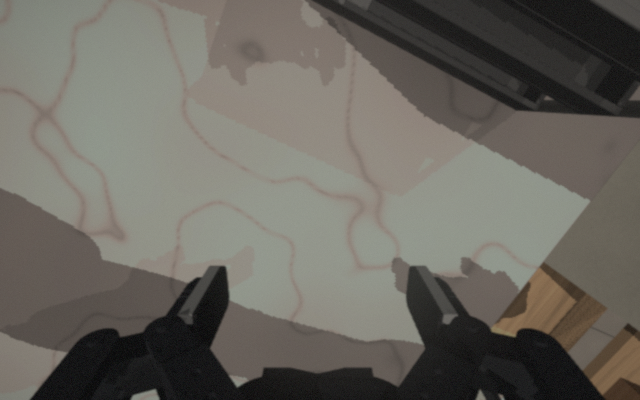

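Candidates for the light, as top-view pixels: a white box with a pale dome at (293,231), orange boxes at (263,177) and (294,290), and a yellow box at (237,261). The description says a white housing on a grey dock, so I choose (293,231) and will check it in a close crop. In the same view the rail runs from (340,190) to (475,165), with the collar near (424,175).

```bash
cat > h.py <<'E'
import numpy as np, cv2
from scipy.spatial.transform import Rotation as R
from station import sensors, optics, ctrl
def cam(f):
    h=f["pixels"].shape[0]; F=h/2/np.tan(np.radians(f["vertical_fov"])/2)
    return F,f["cx"],f["cy"],np.array(f["xyz"]),R.from_rotvec(f["attitude"]).as_matrix()
def ray(f,u,v):
    F,cx,cy,c,M=cam(f); d=M@np.array([(u-cx)/F,-(v-cy)/F,-1.]); return c,d/np.linalg.norm(d)
def onz(f,u,v,z):
    c,d=ray(f,u,v); return c+d*(z-c[2])/d[2]
def proj(f,p):
    F,cx,cy,c,M=cam(f); q=M.T@(np.array(p)-c); return np.array([cx+F*q[0]/-q[2],cy-F*q[1]/-q[2]])
def tri(a,b):
    (c1,d1),(c2,d2)=a,b
    A=np.stack([d1,-d2],1); t=np.linalg.lstsq(A,c2-c1,rcond=None)[0]
    p,q=c1+t[0]*d1,c2+t[1]*d2
    return (p+q)/2,np.linalg.norm(p-q)
E
python3 - <<'E'
from h import *
a=cv2.imread("pics/a_top.png"); b=cv2.imread("pics/a_scene.png")
f=lambda i,x,y,w,h,s:cv2.resize(i[y:y+h,x:x+w],None,fx=s,fy=s,interpolation=cv2.INTER_CUBIC)
cv2.imwrite("pics/b1.png",f(a,225,150,100,75*2,4)); cv2.imwrite("pics/b2.png",f(a,320,140,180,90,4.4)); cv2.imwrite("pics/b3.png",f(b,230,140,190,150,4))
E
```

```text
(no output)
```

View pics/b1.png

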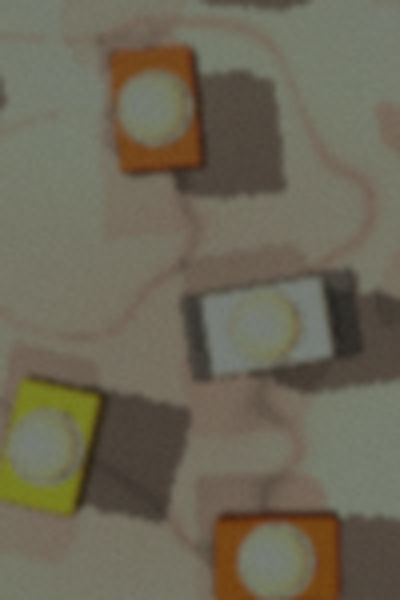

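View pics/b2.png

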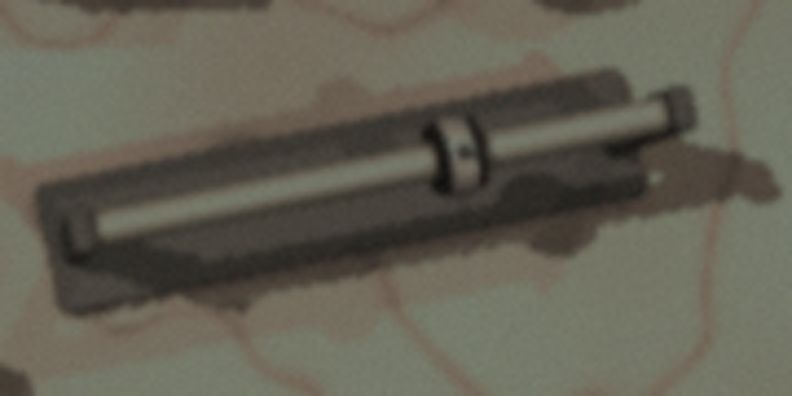

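View pics/b3.png

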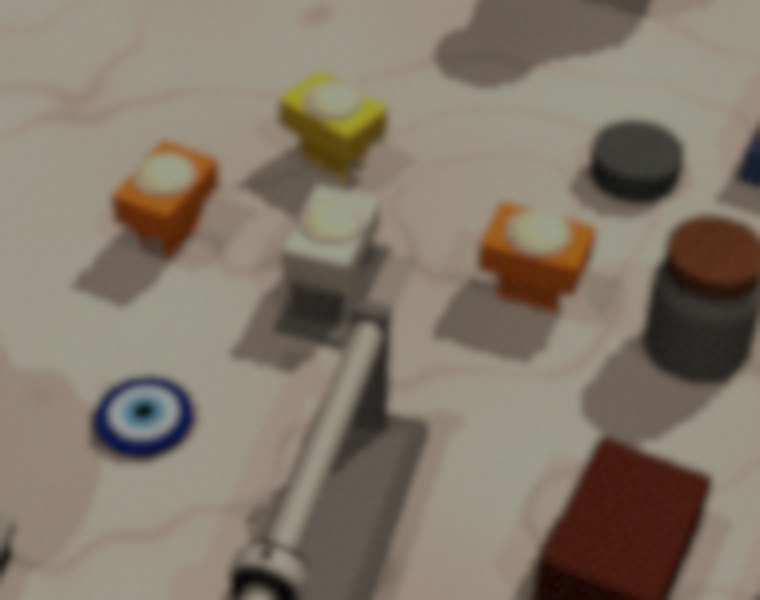

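The crop confirms it: the white light, with its frosted dome, sits on the dark grey dock foot at about (293,231), and the look-alikes are orange or yellow. On the rail, the collar (light) with black sleeve on both sides is at about (424,175). Next I measure both.

```bash
cat > m.py <<'E'
from h import *
f=optics.grab_frame("top"); im=f["pixels"]; hsv=cv2.cvtColor(im,cv2.COLOR_BGR2HSV); g=cv2.cvtColor(im,cv2.COLOR_BGR2GRAY)
# light
x0,y0,x1,y1=268,214,318,250
sub=cv2.GaussianBlur(g,(3,3),0)[y0:y1,x0:x1]
print(sub[::4,::4])
E
python3 m.py
python3 - <<'E'
from h import *
im=cv2.imread("pics/a_top.png"); g=cv2.cvtColor(im,cv2.COLOR_BGR2GRAY)
for x in (350,370,390,405,412,416,420,424,428,432,436,450): print(x,g[160:195,x])
E
```

```text
[[107  97 100 100  98  96  98  99 101 108 104 111 115]
 [101  96  96  96  96  97  95  94  89  83  75  74 115]
 [110  91  89  89  99 104 111 117 120 110  52  59 105]
 [107  63 109 121 119 119 119 111 117 117  43  48  71]
 [110  64 101 120 119 121 120 118 110 120  50  47  70]
 [110  71  84 121 119 120 121 115 110 121  62  46  67]
 [111  78  71 121 120 116 115 105 118 114  73  52  69]
 [110  88  68 115 110  90  79  64  63  63  71  73  74]
 [110 102  97 103 104  96  92  81  67  72  81  94  99]]
350 [116 114 116 117 115 115 117 117 116 115 115 113 109 103 100 103  97  81
  66  59  59  58  65  68  66  70  79  97 112 119 113 108  89  72  52]
370 [111 109 110 110 115 110 108 104  99  94  87  83  77  68  58  57  57  60
  62  67  67  68  83  99 112 118 115 105  90  71  60  62  68  67  69]
390 [109 109 108 103 101  96  95  93  91  75  61  56  56  58  62  65  68  69
  83 101 114 117 114 105  88  68  59  67  70  68  68  67  66  63  57]
405 [111 106 100 100  97  93  75  61  57  55  56  51  56  56  64  81 100 112
 117 115 104  87  66  61  64  68  68  66  68  67  68  56  49  43  43]
412 [103 100 101
[... 424 characters left out ...]

424 [100  97  83  63  59  58  65  79  94 103 112 114 104  87  71  77  93 103
 102  93  85  74  65  52  50  55  60  55  47  42  43  42  42  52  62]
428 [92 82 64 55 57 55 57 53 44 37 34 38 45 48 50 51 67 80 85 75 67 59 53 57
 64 66 61 56 47 42 43 42 51 61 62]
432 [ 81  62  55  54  57  63  64  66  63  76  90 103 111 108  98  76  60  53
  54  61  63  65  66  64  62  58  48  44  40  43  42  51  59  65  70]
436 [ 68  57  55  58  60  65  66  67  72  88 105 114 117 111  98  80  62  59
  64  65  56  45  42  43  43  42  43  42  41  40  43  57  68  70  77]
450 [ 55  54  56  55  57  66  84 104 114 115 112  97  82  63  57  64  64  63
  65  65  59  56  49  38  36  37  36  42  51  60  59  60  60  61  64]
```

```bash
cat > m2.py <<'E'
from h import *
f=optics.grab_frame("top"); im=f["pixels"]; g=cv2.cvtColor(im,cv2.COLOR_BGR2GRAY).astype(float)
hsv=cv2.cvtColor(im,cv2.COLOR_BGR2HSV)
# light: upsample, threshold mid 60..120, but table above similar -> use edges via polygon from crop
big=cv2.resize(im[205:260,258:328],None,fx=8,fy=8,interpolation=cv2.INTER_CUBIC); cv2.imwrite("pics/c1.png",big)
# bar axis centroid per column
pts=[]
for x in list(range(350,412,2))+list(range(436,468,2)):
    yy=190-(x-345)*(190-165)/(475-345.); 
    ys=np.arange(int(yy)-9,int(yy)+10); w=np.clip(g[ys,x]-85,0,None); k=np.argmax(np.where(abs(ys-yy)<6,w,0)); 
    sel=abs(np.arange(len(ys))-k)<5; pts.append((x,(w*ys*sel).sum()/(w*sel).sum()))
P=np.array([onz(f,u,v,100) for u,v in pts])[:,:2]
m=P.mean(0); U,S,V=np.linalg.svd(P-m); d=V[0]*np.sign(V[0][1]); n=np.array([d[1],-d[0]])
print("bar pt",m,"dir",d,"yaw of +y",np.arctan2(-d[0],d[1]),"resid",(P-m)@n)
for nm,(u,v) in dict(Lend=(339.,192),Rend=(474.5,164.5),colL=(416,176),colC=(424,174.5)).items():
    p=onz(f,u,v,100)[:2]; print(nm,p,"s",(p-m)@d)
for nm,(u,v) in dict(dome=(225+264/4.,150+326/4.)).items(): print(nm,onz(f,u,v,70))
for u,v in [(203,293),(325,277),(333,358),(212,377)]: print(onz(f,225+u/4,150+v/4,63.5))
E
python3 m2.py
```

```text
bar pt [614.61746826 -69.14398958] dir [-0.20763722  0.9782059 ] yaw of +y 0.20915891776221754 resid [-0.00639424  0.07927534  0.23340578  0.18128853  0.18236282  0.04643811
 -0.01840415  0.18156353 -0.02024482  0.0862021  -0.04302996  0.01411855
 -0.0068246  -0.02762164  0.00175876 -0.04019789  0.14588256 -0.01855202
  0.02419299  0.0585432  -0.08041143 -0.10413772 -0.15152307  0.01451858
 -0.14755361 -0.08200539 -0.10247836 -0.06616099 -0.14133523 -0.14212281
 -0.10324225 -0.01897594 -0.0435281  -0.12581011 -0.127318   -0.29027728
 -0.189465   -0.32481528 -0.22306162 -0.17523926 -0.07072166 -0.36521237
 -0.28463752 -0.27336049 -0.07534127  1.03541711  1.60503607]
Lend [584.35985025  68.92756368] s 141.3450158559421
Rend [ 644.87451337 -219.10857967] s -152.97873570706858
colL [619.40226808 -94.09676812] s -25.402457754473563
colC [ 622.71880132 -111.13170867] s -42.754772864571976
dome [500.2474298 171.2031455  70.       ]
[517.83450557 205.11495016  63.5       ]
[526.91187821 138.73133452  63.5       ]
[482.94006076 133.98056646  63.5       ]
[472.35116532 199.58527703  63.5       ]
```

View pics/c1.png

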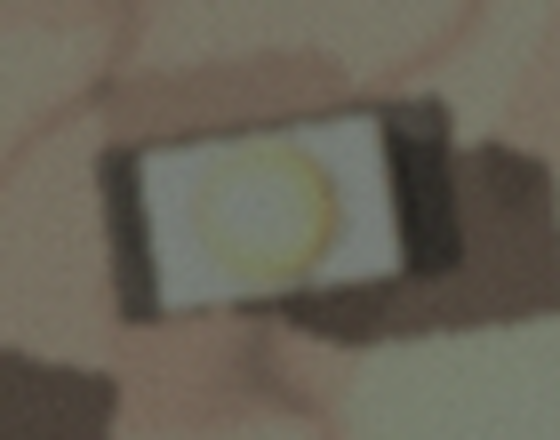

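```bash
cat >> h.py <<'E'
def tool():
    s=sensors.get_state(); return np.array(s["eef_pos"]),R.from_rotvec(s["ee_rot"]).as_matrix(),s
def plan(p,yaw):
    """target TCP p, jaw axis (tool y) parallel to world dir yaw+0 (yaw = angle of jaw axis from world x)"""
    t,M,s=tool(); d=M.T@(np.array(p,float)-t)
    a=np.arctan2(M[1,1],M[0,1]); e=(yaw-a+np.pi/2)%np.pi-np.pi/2
    print("tcp",t.round(1),"jaw ang",round(a,3),"clock",round(s["clock"],2),"tool shift",d.round(1),"turn",round(-e,3),"(or half turn) j7",s["joints"][6].round(2),"F",np.round(s["ft_force"],1),"w",round(s["width"],1))
E
python3 - <<'E'
from h import *
import h
class F(dict):pass
f=optics.grab_frame("top")
px=lambda u,v:((u+.5)/8-.5+258,(v+.5)/8-.5+205)
C=np.array([onz(f,*px(u,v),63.5) for u,v in [(140,152),(380,115),(403,272),(158,308)]]); print(C[:,:2].round(1))
c=C.mean(0); L=(C[0]+C[3]-C[1]-C[2])/2; W=(C[0]+C[1]-C[2]-C[3])/2
print("centre",c,"len",np.linalg.norm(L),"wid",np.linalg.norm(W),"yawL",np.arctan2(-L[0],L[1]),"yawW",np.arctan2(W[1],W[0]))
plan([c[0],c[1],200],np.arctan2(-L[0],L[1]))
E
```

```text
[[517.1 206.6]
 [527.6 141.3]
 [485.  134.7]
 [474.9 201.1]]
centre [501.15030107 170.9305991   63.5       ] len 66.64531885705283 wid 42.85685011564203 yawL 0.15433482895763967 yawW 0.14211743222061143
tcp [ 243.2 -520.9  231.1] jaw ang -1.134 clock 0.3 tool shift [ 526.4 -517.8   31.4] turn -1.288 (or half turn) j7 -0.08 F [ 0.2 -0.3 -0.3] w 85.4
```

Request:
send_rows:
  motion:
    - {"tx": 35,"ty": -35,"turn": -0.09,"jaw": 1}
    - {"tx": 70,"ty": -70,"turn": -0.18,"jaw": 1}
    - {"tx": 105,"ty": -105,"turn": -0.27,"jaw": 1}
    - {"tx": 140,"ty": -140,"turn": -0.36,"jaw": 1}
    - {"tx": 175,"ty": -173,"turn": -0.45,"jaw": 1}
  squeeze: 40

```text
validation failed for argument at $.mo...
```

```bash
python3 -c "
from h import *
plan([501,171,200],0.148)"
```

```text
tcp [ 243.2 -520.9  231.1] jaw ang -1.134 clock 0.3 tool shift [ 526.3 -517.9   31.4] turn -1.282 (or half turn) j7 -0.08 F [ 0.2 -0.3 -0.3] w 85.4
```

Request:
send_rows:
  motion:
    - {"tx": 35,"ty": -35,"tz": 0,"turn": -0.09,"jaw": 1}
    - {"tx": 70,"ty": -70,"tz": 0,"turn": -0.18,"jaw": 1}
    - {"tx": 105,"ty": -105,"tz": 0,"turn": -0.27,"jaw": 1}
    - {"tx": 140,"ty": -140,"tz": 0,"turn": -0.36,"jaw": 1}
    - {"tx": 175,"ty": -173,"tz": 0,"turn": -0.45,"jaw": 1}
  squeeze: 40

```text
clock: 0.8
eef_pos: [328.8, -288.3, 231.5]
ee_rot: [2.835, 1.353, 0.0]
ft_force: [1.6, -1.0, 0.3]
width: 85.2
```

```bash
python3 -c "
from h import *
plan([501,171,200],0.148)"
```

```text
tcp [ 328.8 -288.3  231.5] jaw ang -0.68 clock 0.8 tool shift [ 465.4 -155.2   31.5] turn -0.828 (or half turn) j7 -0.15 F [ 1.6 -1.   0.3] w 85.2
```

Request:
send_rows:
  motion:
    - {"tx": 47,"ty": -15,"tz": 0,"turn": -0.1,"jaw": 1}
    - {"tx": 94,"ty": -30,"tz": 0,"turn": -0.2,"jaw": 1}
    - {"tx": 141,"ty": -45,"tz": 0,"turn": -0.3,"jaw": 1}
    - {"tx": 188,"ty": -60,"tz": 0,"turn": -0.4,"jaw": 1}
    - {"tx": 235,"ty": -78,"tz": 0,"turn": -0.5,"jaw": 1}

```text
clock: 1.3
eef_pos: [417.1, -57.2, 231.5]
ee_rot: [2.412, 2.012, 0.001]
ft_force: [0.4, -1.1, -0.4]
width: 85.4
```

```bash
python3 -c "
from h import *
plan([501,171,200],0.148)"
```

```text
tcp [417.1 -57.2 231.5] jaw ang -0.18 clock 1.3 tool shift [239.5  41.6  31.5] turn -0.328 (or half turn) j7 -0.33 F [ 0.4 -1.1 -0.4] w 85.4
```

Request:
send_rows:
  motion:
    - {"tx": 47,"ty": 8,"tz": 0,"turn": -0.07,"jaw": 1}
    - {"tx": 94,"ty": 16,"tz": 0,"turn": -0.14,"jaw": 1}
    - {"tx": 141,"ty": 24,"tz": 0,"turn": -0.21,"jaw": 1}
    - {"tx": 188,"ty": 33,"tz": 0,"turn": -0.28,"jaw": 1}
    - {"tx": 235,"ty": 41,"tz": 0,"turn": -0.328,"jaw": 1}

```text
clock: 1.8
eef_pos: [500.3, 166.4, 231.4]
ee_rot: [2.053, 2.378, 0.0]
ft_force: [1.1, -2.1, -0.4]
width: 85.7
```

Request:
send_rows:
  motion:
    - {"tx": 4,"ty": 0,"tz": 0,"turn": 0,"jaw": 1}
    - {"tx": 4,"ty": 0,"tz": 0,"turn": 0,"jaw": 1}

```text
clock: 2.0
eef_pos: [499.0, 169.3, 231.0]
ee_rot: [-2.054, -2.377, 0.001]
ft_force: [-0.6, -1.3, 0.5]
width: 85.4
```

```bash
python3 -c "
from h import *
plan([501,171,200],0.148)
f=optics.grab_frame('wrist'); cv2.imwrite('pics/d.png',f['pixels']); print(f['xyz'],f['attitude'])
import pickle; pickle.dump(f,open('d.pkl','wb'))
print(proj(f,[501,171,63.5]))"
```

```text
tcp [499.  169.3 231. ] jaw ang 0.146 clock 2.0 tool shift [ 1.4  2.2 31. ] turn -0.002 (or half turn) j7 -0.47 F [-0.6 -1.3  0.5] w 85.4
[487.02921249 252.07555551 372.90455524] [-0.32776934 -0.02226916  0.14186332]
[319.81421824 183.08470546]
```

View pics/d.png

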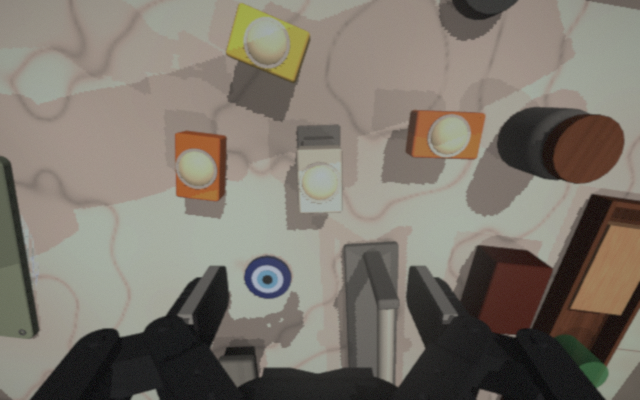

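```bash
python3 -c "
from h import *
import pickle; f=pickle.load(open('d.pkl','rb'))
cv2.imwrite('pics/d2.png',cv2.resize(f['pixels'][115:225,285:355],None,fx=5,fy=5,interpolation=cv2.INTER_CUBIC))"
```

```text
(no output)
```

View pics/d2.png

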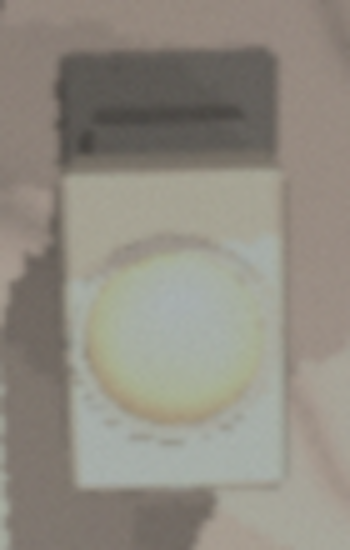

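```bash
python3 -c "
from h import *
import pickle; f=pickle.load(open('d.pkl','rb'))
C=np.array([onz(f,285+(u+.5)/5-.5,115+(v+.5)/5-.5,63.5) for u,v in [(64,172),(283,172),(285,487),(77,487)]])
print(C.round(1)); L=(C[0]+C[1]-C[2]-C[3])/2; W=(C[1]+C[2]-C[0]-C[3])/2
print(C.mean(0),np.linalg.norm(L),np.linalg.norm(W),np.arctan2(-L[0],L[1]),np.arctan2(W[1],W[0]))
d=[onz(f,285+(u+.5)/5-.5,115+(v+.5)/5-.5,70) for u,v in [(175,335)]]; print(d)
"
```

```text
[[474.1 202.1  63.5]
 [516.8 208.3  63.5]
 [528.2 143.2  63.5]
 [484.9 137.   63.5]]
[501.02706919 172.6320068   63.5       ] 66.03316783235411 43.42231604779238 0.16899142893383937 0.14326729370001173
[array([500.27360096, 174.18385683,  70.        ])]
```

Request:
send_rows:
  motion:
    - {"tx": 2,"ty": 2,"tz": 40,"turn": -0.008,"jaw": 1}
    - {"tx": 2.5,"ty": 2,"tz": 80,"turn": -0.008,"jaw": 1}
    - {"tx": 2.5,"ty": 2,"tz": 120,"turn": -0.008,"jaw": 1}
    - {"tx": 2.5,"ty": 2,"tz": 140,"turn": -0.008,"jaw": 1}
    - {"tx": 2.5,"ty": 2,"tz": 140,"turn": -0.008,"jaw": 1}

```text
clock: 2.55
eef_pos: [500.0, 169.4, 89.5]
ee_rot: [-2.047, -2.381, 0.006]
ft_force: [0.5, 0.1, 1.0]
width: 85.0
```

```bash
python3 -c "
from h import *
plan([501,172,28],0.155)"
```

```text
tcp [500.  169.4  89.5] jaw ang 0.15 clock 2.55 tool shift [ 2.5  1.6 61.5] turn -0.005 (or half turn) j7 -0.55 F [0.5 0.1 1. ] w 85.0
```

Request:
send_rows:
  motion:
    - {"tx": 2,"ty": 1,"tz": 30,"turn": -0.005,"jaw": 1}
    - {"tx": 2,"ty": 1,"tz": 50,"turn": -0.005,"jaw": 1}
    - {"tx": 2,"ty": 1,"tz": 61,"turn": -0.005,"jaw": 1}
    - {"tx": 2,"ty": 1,"tz": 61,"turn": -0.005,"jaw": 1}
    - {"tx": 2,"ty": 1,"tz": 61,"turn": -0.005,"jaw": 1}

```text
clock: 3.05
eef_pos: [502.1, 173.1, 31.6]
ee_rot: [2.041, 2.388, 0.002]
ft_force: [-0.1, -1.0, 0.0]
width: 85.5
```

```bash
python3 -c "
from h import *
plan([501,172,28],0.155); plan([501,172,28],0.155)"
```

```text
tcp [502.1 173.1  31.6] jaw ang 0.156 clock 3.05 tool shift [-1.  -1.3  3.6] turn 0.001 (or half turn) j7 -0.58 F [-0.1 -1.   0. ] w 85.5
tcp [502.1 173.1  31.6] jaw ang 0.156 clock 3.05 tool shift [-1.  -1.3  3.6] turn 0.001 (or half turn) j7 -0.58 F [-0.1 -1.   0. ] w 85.5
```

Request:
send_rows:
  motion:
    - {"tx": -1,"ty": -1,"tz": 3,"turn": 0,"jaw": 1}
    - {"tx": -1,"ty": -1,"tz": 3,"turn": 0,"jaw": 1}

```text
clock: 3.25
eef_pos: [500.9, 171.9, 27.8]
ee_rot: [2.041, 2.388, 0.001]
ft_force: [0.1, -1.2, -0.2]
width: 85.5
```

Request:
send_rows:
  motion:
    - {"tx": 0,"ty": 0,"tz": 0,"turn": 0,"jaw": -1}
    - {"tx": 0,"ty": 0,"tz": 0,"turn": 0,"jaw": -1}
    - {"tx": 0,"ty": 0,"tz": 0,"turn": 0,"jaw": -1}
    - {"tx": 0,"ty": 0,"tz": 0,"turn": 0,"jaw": -1}
    - {"tx": 0,"ty": 0,"tz": 0,"turn": 0,"jaw": -1}
  squeeze: 40

```text
clock: 3.75
eef_pos: [500.8, 172.2, 27.6]
ee_rot: [2.04, 2.389, 0.0]
ft_force: [-1.4, -0.1, 5.8]
width: 45.9
```

```bash
python3 -c "
from h import *
plan([501,172,28],0.155)
f=optics.grab_frame('wrist'); cv2.imwrite('pics/e.png',f['pixels'])
f=optics.grab_frame('scene'); cv2.imwrite('pics/e2.png',cv2.resize(f['pixels'][120:270,230:420],None,fx=4,fy=4))
plan([501,172,28],0.155)
"
```

```text
tcp [500.8 172.2  27.6] jaw ang 0.157 clock 3.75 tool shift [-0.2  0.1 -0.4] turn 0.002 (or half turn) j7 -0.59 F [-1.4 -0.1  5.8] w 45.9
tcp [500.8 172.2  27.6] jaw ang 0.157 clock 3.85 tool shift [-0.2  0.1 -0.4] turn 0.002 (or half turn) j7 -0.59 F [-0.6 -0.1  6.5] w 45.6
```

View pics/e.png

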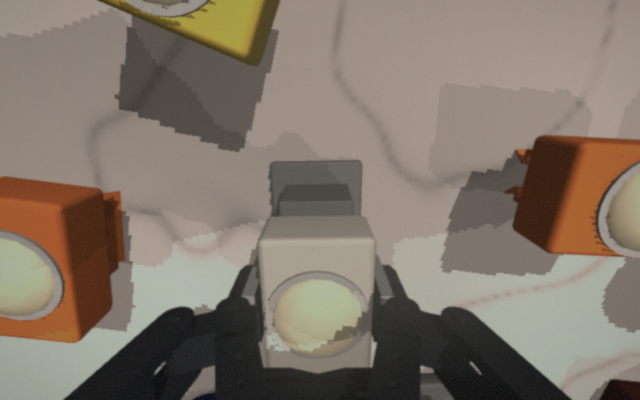

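View pics/e2.png

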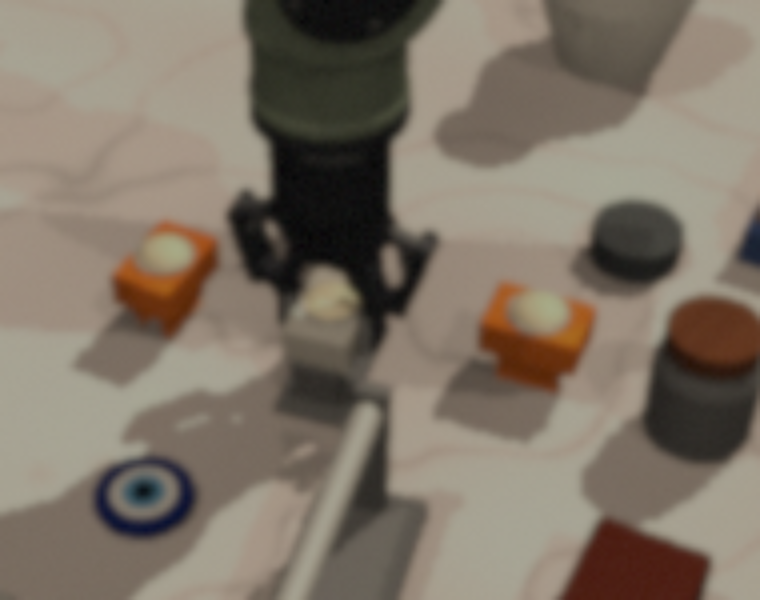

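The light is gripped: width is 45.7 mm, matching the 46 mm housing, and it is centred at column 316 between the pads. Before lifting, I cross-check the bar line from the earlier wrist picture.

Run:
```python
from h import *
import pickle; f=pickle.load(open('d.pkl','rb')); im=f['pixels']
cv2.imwrite('pics/d3.png',cv2.resize(im[235:385,335:415],None,fx=5,fy=4,interpolation=cv2.INTER_CUBIC))
g=cv2.GaussianBlur(cv2.cvtColor(im,cv2.COLOR_BGR2GRAY),(3,3),0)
for r in (310,325,340,355,365): print(r,g[r,360:410])
```

```text
310 [104 104 104 103 103 104 103 103 104 103 104 104 104 104 103 100  91  82
  83  91 101 111 120 126 131 133 136 139 145 148 148 145 138 124 108  96
  95 102 112 119 124 128 131 135 142 149 150 143 121  87]
325 [103 104 103 103 102 102 102 102 102 102 102 102 102 102 102  99  92  84
  85  95 108 119 128 136 142 147 151 156 159 159 156 150 138 122 106 101
 112 126 133 134 134 135 136 140 146 150 152 152 152 152]
340 [102 102 101 101 100 100 101 101 102 101 101 101 102 102 101  98  91  84
  86  96 108 119 128 136 142 146 150 155 158 157 154 146 133 115  98  97
 111 127 134 135 134 134 135 135 135 135 134 134 136 140]
355 [100  99  99  99  99  99  99  99  99  99  99  99 100 100  99  96  89  82
  84  95 107 117 126 134 140 145 149 154 156 155 150 143 131 115 101 103
 118 131 136 137 137 137 140 146 150 153 153 153 153 153]
365 [ 97  97  97  97  97  97  97  97  97  97  97  97  98  99  98  95  89  82
  84  94 106 117 126 133 139 144 148 152 154 153 148 139 123 107 101 112
 128 136 138 139 139 139 142 147 151 154 154 154 153 153]
```

View pics/d3.png

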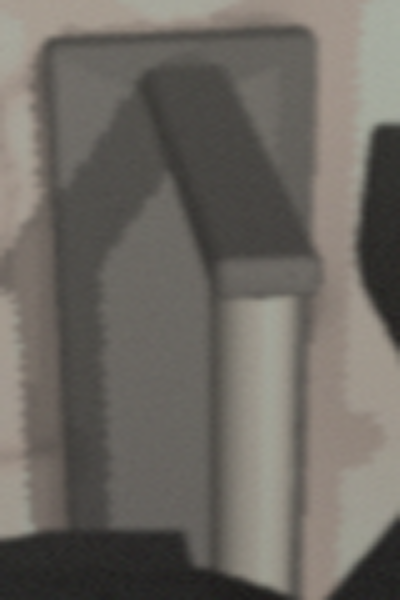

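Request:
send_rows:
  motion:
    - {"tx": 0,"ty": 0,"tz": -20,"turn": 0,"jaw": -1}
    - {"tx": 0,"ty": 0,"tz": -60,"turn": 0,"jaw": -1}
    - {"tx": 0,"ty": 0,"tz": -100,"turn": 0,"jaw": -1}
    - {"tx": 0,"ty": 0,"tz": -140,"turn": 0,"jaw": -1}
    - {"tx": 0,"ty": 0,"tz": -175,"turn": 0,"jaw": -1}

```text
clock: 4.35
eef_pos: [500.6, 172.1, 204.4]
ee_rot: [2.04, 2.389, 0.001]
ft_force: [-0.2, 0.5, -1.9]
width: 45.7
```

Run:
```python
from h import *
import pickle; f=pickle.load(open('d.pkl','rb'))
m=np.array([614.617,-69.144]); 
# refit top line without end columns
ft=optics.grab_frame("top")
for r,l,rr in ((325,377.5,394.6),(340,377.5,394.4),(355,377.4,394.0),(365,377.4,393.5)):
    p=onz(f,(l+rr)/2,r,100); w=np.linalg.norm(onz(f,l,r,100)-onz(f,rr,r,100))
    d=np.array([-0.2076,.9782]); n=np.array([d[1],-d[0]]); print(p.round(1),"w",w.round(1),"off",((p[:2]-m)@n).round(2),"s",((p[:2]-m)@d).round(1))
px=lambda u,v:(335+(u+.5)/5-.5,235+(v+.5)/4-.5)
for u,v in [(215,255),(322,260),(320,290),(215,292)]:
    p=onz(f,*px(u,v),115); print("post",p.round(1),"s",((p[:2]-m)@d).round(1),"off",((p[:2]-m)@n).round(1))
# foot far edge (z=12)
for u,v in [(50,42),(312,32)]:
    p=onz(f,*px(u,v),12); print("foot",p.round(1),"s",((p[:2]-m)@d).round(1),"off",((p[:2]-m)@n).round(1))
plan([604,-18,204],0.2076)
```

```text
[591.2  37.1 100. ] w 18.1 off -0.8 s 108.8
[595.3  17.9 100. ] w 18.2 off -0.82 s 89.1
[599.4  -2.2 100. ] w 18.2 off -1.0 s 68.7
[602.1 -16.  100. ] w 17.9 off -1.22 s 54.6
post [570.8  78.5 115. ] s 153.5 off -12.2
post [591.6  80.1 115. ] s 150.7 off 8.4
post [593.1  71.5 115. ] s 142.1 off 8.2
post [572.9  68.  115. ] s 142.8 off -12.3
foot [546.4  81.4  12. ] s 161.4 off -35.5
foot [611.6  94.3  12. ] s 160.5 off 31.0
tcp [502.1 172.8 209. ] jaw ang 0.157 clock 4.4 tool shift [-204.4   70.8    5.1] turn -0.051 (or half turn) j7 -0.49 F [ 1.6 -0.1  7.8] w 45.7
```

Request:
send_rows:
  motion:
    - {"tx": -34,"ty": 12,"tz": 0,"turn": -0.01,"jaw": -1}
    - {"tx": -75,"ty": 26,"tz": 0,"turn": -0.02,"jaw": -1}
    - {"tx": -118,"ty": 41,"tz": 0,"turn": -0.03,"jaw": -1}
    - {"tx": -160,"ty": 55,"tz": 0,"turn": -0.04,"jaw": -1}
    - {"tx": -195,"ty": 68,"tz": 0,"turn": -0.049,"jaw": -1}

```text
clock: 4.9
eef_pos: [599.0, -12.5, 202.0]
ee_rot: [1.982, 2.437, -0.001]
ft_force: [0.3, 1.0, -2.0]
width: 45.5
```

Request:
send_rows:
  motion:
    - {"tx": -8,"ty": 3,"tz": 0,"turn": 0,"jaw": -1}
    - {"tx": -8,"ty": 3,"tz": 0,"turn": 0,"jaw": -1}
    - {"tx": -8,"ty": 3,"tz": 0,"turn": 0,"jaw": -1}

```text
clock: 5.2
eef_pos: [602.5, -15.8, 202.1]
ee_rot: [-1.979, -2.438, -0.0]
ft_force: [-0.1, 0.1, -0.3]
width: 45.8
```

Run:
```python
from h import *
import pickle
plan([603.4,-20.4,204],0.205)
f=optics.grab_frame('wrist'); pickle.dump(f,open('g.pkl','wb')); cv2.imwrite('pics/g.png',f['pixels'])
plan([603.4,-20.4,204],0.205)
```

```text
tcp [602.5 -15.8 202.1] jaw ang 0.207 clock 5.2 tool shift [-4.6 -0.1 -1.9] turn 0.002 (or half turn) j7 -0.07 F [-0.1  0.1 -0.3] w 45.8
tcp [602.6 -15.6 202.3] jaw ang 0.208 clock 5.25 tool shift [-4.9 -0.2 -1.7] turn 0.003 (or half turn) j7 -0.07 F [ 0.4  0.8 -0.8] w 45.6
```

View pics/g.png

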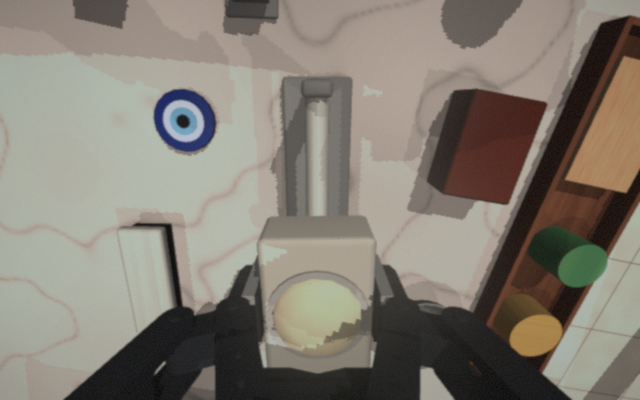

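Run:
```python
from h import *
import pickle
f=pickle.load(open('g.pkl','rb')); g=cv2.GaussianBlur(cv2.cvtColor(f['pixels'],cv2.COLOR_BGR2GRAY),(3,3),0).astype(float)
gx=cv2.Sobel(g,cv2.CV_64F,1,0,ksize=3)
for r in (110,130,150,170,190,205):
    row=gx[r,295:340]; l=295+np.argmax(row[:24]); rr=295+20+np.argmin(row[20:])
    print(r,g[r,302:334].astype(int)); p=onz(f,(l+rr)/2,r,100); print(l,rr,p.round(1),"w",np.linalg.norm(onz(f,l,r,100)-onz(f,rr,r,100)).round(1))
# light top face upper edge corners, sides
for r in (230,245): print(r,g[r,250:275].astype(int),g[r,360:385].astype(int))
t,M,s=tool(); print(t,M[:,1],proj(f,t+M@[0,0,-21]),proj(f,t+M@[34,0,-35]),proj(f,t+M@[34,23,-35]),proj(f,t+M@[34,-23,-35]))
```

```text
110 [ 89  88  88  91  99 109 118 124 128 131 134 137 140 144 149 156 161 162
 161 159 156 153 149 143 135 127 118 115 115 117 118 118]
307 327 [586.9  57.7 100. ] w 14.9
130 [ 88  88  87  89  98 111 123 133 141 150 158 167 172 176 178 180 181 181
 179 175 172 167 160 151 141 129 118 113 115 118 118 118]
307 327 [589.8  43.4 100. ] w 15.2
150 [116 116 111 103 102 109 120 131 141 150 159 168 173 176 177 179 180 179
 174 167 160 154 148 141 133 126 120 118 119 119 118 118]
308 326 [592.9  28.5 100. ] w 14.0
170 [118 118 116 109 104 107 118 129 140 149 158 167 174 176 177 179 180 178
 172 165 158 153 147 140 131 122 117 116 117 117 117 118]
308 326 [596.1  13.  100. ] w 14.3
190 [119 119 116 109 103 106 116 128 138 148 157 166 173 176 178 180 182 182
 181 178 173 166 158 148 135 123 115 115 117 118 117 118]
308 326 [599.4  -3.1 100. ] w 14.6
205 [119 119 116 109 103 104 114 127 137 147 156 166 172 176 178 180 182 182
 180 177 172 165 156 146 134 123 117 116 117 117 117 117]
309 326 [602.4 -15.6 100. ] w 14.0
230 [183 183 182 182 181 181 180 180 179 177 172 159 138 119 111 114 120 122
 123 123 123 123 123 122 122] [124 124 124 124 124 124 124 123 123 126 136 151 164 170 171 171 172 172
 172 171 171 170 171 171 171]
245 [181 182 182 182 181 175 160 144 142 151 161 171 178 180 179 178 176 174
 173 172 170 169 168 167 167] [165 164 164 164 164 164 164 164 165 164 162 159 155 150 144 143 152 164
 171 172 172 172 171 171 170]
[602.56375836 -15.58406303 202.31703747] [ 9.78535436e-01  2.06078520e-01 -2.08429950e-04] [317.72551486 293.42440781] [317.51532924 237.70604243] [379.1326858  237.55024722] [255.94084191 237.86172925]
```

The wrist view shows the light's centre column (317) over the bar's centre column (317), parallel all along. Now straight down.

Request:
send_rows:
  motion:
    - {"tx": 0,"ty": 0,"tz": 20,"turn": 0,"jaw": -1}
    - {"tx": 0,"ty": 0,"tz": 40,"turn": 0,"jaw": -1}
    - {"tx": 0,"ty": 0,"tz": 60,"turn": 0,"jaw": -1}
    - {"tx": 0,"ty": 0,"tz": 66,"turn": 0,"jaw": -1}
    - {"tx": 0,"ty": 0,"tz": 66,"turn": 0,"jaw": -1}

```text
clock: 5.75
eef_pos: [602.6, -16.1, 136.1]
ee_rot: [-1.979, -2.438, 0.001]
ft_force: [0.9, -0.4, 0.4]
width: 45.8
```

Run:
```python
from h import *
import pickle
plan([602.5,-15.7,103],0.205)
f=optics.grab_frame('wrist'); pickle.dump(f,open('i.pkl','wb')); cv2.imwrite('pics/i.png',f['pixels'])
plan([602.5,-15.7,103],0.205)
```

```text
tcp [602.6 -16.1 136.1] jaw ang 0.207 clock 5.75 tool shift [ 0.4 -0.  33.1] turn 0.002 (or half turn) j7 -0.11 F [ 0.9 -0.4  0.4] w 45.8
tcp [603.1 -16.4 136.9] jaw ang 0.207 clock 5.8 tool shift [ 0.8 -0.4 33.9] turn 0.002 (or half turn) j7 -0.11 F [ 0.3  0.1 -0.7] w 45.5
```

View pics/i.png

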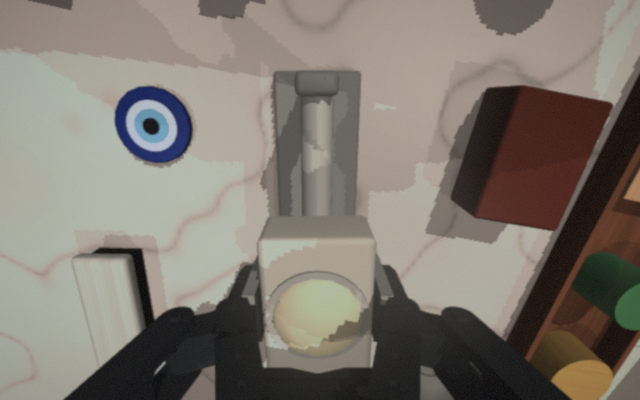

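The bar (columns 302–332) is still centred under the light (259–374). I descend in small steps and watch the force.

Request:
send_rows:
  motion:
    - {"tx": 0,"ty": 0,"tz": 4,"turn": 0,"jaw": -1}
    - {"tx": 0,"ty": 0,"tz": 8,"turn": 0,"jaw": -1}
    - {"tx": 0,"ty": 0,"tz": 12,"turn": 0,"jaw": -1}
    - {"tx": 0,"ty": 0,"tz": 12,"turn": 0,"jaw": -1}

```text
clock: 6.2
eef_pos: [602.8, -17.0, 123.9]
ee_rot: [-1.981, -2.438, 0.001]
ft_force: [0.2, -0.7, -2.0]
width: 45.6
```

Request:
send_rows:
  motion:
    - {"tx": 0,"ty": 0,"tz": 2,"turn": 0,"jaw": -1}
    - {"tx": 0,"ty": 0,"tz": 4,"turn": 0,"jaw": -1}
    - {"tx": 0,"ty": 0,"tz": 4,"turn": 0,"jaw": -1}

```text
clock: 6.5
eef_pos: [602.8, -17.1, 120.1]
ee_rot: [-1.981, -2.438, 0.001]
ft_force: [-1.3, 0.1, -0.7]
width: 45.3
```

Request:
send_rows:
  motion:
    - {"tx": 0,"ty": 0,"tz": 2,"turn": 0,"jaw": -1}
    - {"tx": 0,"ty": 0,"tz": 4,"turn": 0,"jaw": -1}
    - {"tx": 0,"ty": 0,"tz": 4,"turn": 0,"jaw": -1}

```text
clock: 6.8
eef_pos: [602.9, -17.1, 116.2]
ee_rot: [-1.981, -2.438, 0.0]
ft_force: [-2.0, -0.9, 2.0]
width: 45.6
```

Request:
send_rows:
  motion:
    - {"tx": 0,"ty": 0,"tz": 1,"turn": 0,"jaw": -1}
    - {"tx": 0,"ty": 0,"tz": 2,"turn": 0,"jaw": -1}
    - {"tx": 0,"ty": 0,"tz": 2,"turn": 0,"jaw": -1}

```text
clock: 7.1
eef_pos: [603.0, -17.1, 114.4]
ee_rot: [1.982, 2.438, 0.0]
ft_force: [-2.2, -1.4, 3.7]
width: 45.7
```

Request:
send_rows:
  motion:
    - {"tx": 0,"ty": 0,"tz": 1,"turn": 0,"jaw": -1}
    - {"tx": 0,"ty": 0,"tz": 2,"turn": 0,"jaw": -1}
    - {"tx": 0,"ty": 0,"tz": 2,"turn": 0,"jaw": -1}

```text
clock: 7.4
eef_pos: [602.9, -17.1, 112.3]
ee_rot: [-1.981, -2.438, 0.0]
ft_force: [-1.2, -0.8, 0.2]
width: 45.2
```

Request:
send_rows:
  motion:
    - {"tx": 0,"ty": 0,"tz": 1,"turn": 0,"jaw": -1}
    - {"tx": 0,"ty": 0,"tz": 2,"turn": 0,"jaw": -1}
    - {"tx": 0,"ty": 0,"tz": 2,"turn": 0,"jaw": -1}

```text
clock: 7.7
eef_pos: [602.8, -17.1, 110.0]
ee_rot: [-1.981, -2.438, 0.0]
ft_force: [-1.1, 0.2, -3.2]
width: 45.2
```

Request:
send_rows:
  motion:
    - {"tx": 0,"ty": 0,"tz": 1,"turn": 0,"jaw": -1}
    - {"tx": 0,"ty": 0,"tz": 2,"turn": 0,"jaw": -1}
    - {"tx": 0,"ty": 0,"tz": 2,"turn": 0,"jaw": -1}

```text
clock: 8.0
eef_pos: [602.7, -17.1, 107.8]
ee_rot: [-1.981, -2.438, 0.001]
ft_force: [-0.3, -1.4, -7.8]
width: 45.9
```

Request:
send_rows:
  motion:
    - {"tx": 0,"ty": 0,"tz": 1,"turn": 0,"jaw": -1}
    - {"tx": 0,"ty": 0,"tz": 2,"turn": 0,"jaw": -1}
    - {"tx": 0,"ty": 0,"tz": 2,"turn": 0,"jaw": -1}

```text
clock: 8.3
eef_pos: [602.8, -17.0, 105.9]
ee_rot: [-1.981, -2.438, 0.001]
ft_force: [-1.4, -0.2, -8.5]
width: 45.4
```

Request:
send_rows:
  motion:
    - {"tx": 0,"ty": 0,"tz": 1,"turn": 0,"jaw": -1}
    - {"tx": 0,"ty": 0,"tz": 1,"turn": 0,"jaw": -1}

```text
clock: 8.5
eef_pos: [602.8, -17.1, 105.0]
ee_rot: [-1.981, -2.438, 0.0]
ft_force: [-1.2, -0.6, -8.9]
width: 45.4
```

Request:
send_rows:
  motion:
    - {"tx": 0,"ty": 0,"tz": 1,"turn": 0,"jaw": -1}
    - {"tx": 0,"ty": 0,"tz": 1,"turn": 0,"jaw": -1}

```text
clock: 8.7
eef_pos: [602.9, -17.0, 104.1]
ee_rot: [-1.981, -2.438, 0.0]
ft_force: [-0.6, -0.1, -7.8]
width: 45.5
```

Request:
send_rows:
  motion:
    - {"tx": 0,"ty": 0,"tz": 1,"turn": 0,"jaw": -1}
    - {"tx": 0,"ty": 0,"tz": 1,"turn": 0,"jaw": -1}

```text
clock: 8.9
eef_pos: [602.9, -17.0, 103.2]
ee_rot: [-1.981, -2.438, 0.0]
ft_force: [-0.9, -0.5, -6.7]
width: 45.9
```

Request:
send_rows:
  motion:
    - {"tx": 0,"ty": 0,"tz": 0.5,"turn": 0,"jaw": -1}
    - {"tx": 0,"ty": 0,"tz": 0.5,"turn": 0,"jaw": -1}

```text
clock: 9.1
eef_pos: [603.0, -17.0, 102.8]
ee_rot: [-1.981, -2.438, -0.0]
ft_force: [-1.8, -0.1, -4.9]
width: 45.7
```

Request:
send_rows:
  motion:
    - {"tx": 0,"ty": 0,"tz": 0.5,"turn": 0,"jaw": -1}
    - {"tx": 0,"ty": 0,"tz": 0.5,"turn": 0,"jaw": -1}

```text
clock: 9.3
eef_pos: [603.1, -17.0, 102.6]
ee_rot: [1.981, 2.438, 0.0]
ft_force: [-3.4, -0.2, 2.5]
width: 45.6
```

Request:
send_rows:
  motion:
    - {"tx": 0,"ty": 0,"tz": 0.5,"turn": 0,"jaw": -1}
    - {"tx": 0,"ty": 0,"tz": 0.5,"turn": 0,"jaw": -1}

```text
clock: 9.5
eef_pos: [603.1, -17.0, 102.5]
ee_rot: [1.981, 2.438, 0.001]
ft_force: [-6.2, -0.2, 10.9]
width: 45.5
```

Request:
send_rows:
  motion:
    - {"tx": 0,"ty": 0,"tz": 0.3,"turn": 0,"jaw": -1}
    - {"tx": 0,"ty": 0,"tz": 0.3,"turn": 0,"jaw": -1}

```text
clock: 9.7
eef_pos: [603.2, -17.0, 102.5]
ee_rot: [1.981, 2.437, 0.001]
ft_force: [-9.0, -0.5, 17.5]
width: 45.5
```

Request:
send_rows:
  motion:
    - {"tx": 0,"ty": 0,"tz": -0.7,"turn": 0,"jaw": -1}
    - {"tx": 0,"ty": 0,"tz": -0.7,"turn": 0,"jaw": -1}

```text
clock: 9.9
eef_pos: [603.1, -17.0, 102.6]
ee_rot: [1.981, 2.438, 0.001]
ft_force: [-3.9, -0.3, 7.7]
width: 45.8
```

Run:
```python
from h import *
import pickle
plan([602.5,-15.7,103],0.205)
f=optics.grab_frame('wrist'); cv2.imwrite('pics/j.png',f['pixels'])
f=optics.grab_frame('scene'); cv2.imwrite('pics/j2.png',cv2.resize(f['pixels'][190:370,230:410],None,fx=4,fy=3.3))
f=optics.grab_frame('top'); cv2.imwrite('pics/j3.png',cv2.resize(f['pixels'][110:230,300:500],None,fx=4,fy=4)); pickle.dump(f,open('j3.pkl','wb'))
```

```text
tcp [603.1 -17.  102.6] jaw ang 0.206 clock 9.9 tool shift [ 1.4 -0.3 -0.4] turn 0.001 (or half turn) j7 -0.12 F [-3.9 -0.3  7.7] w 45.8
```

View pics/j.png

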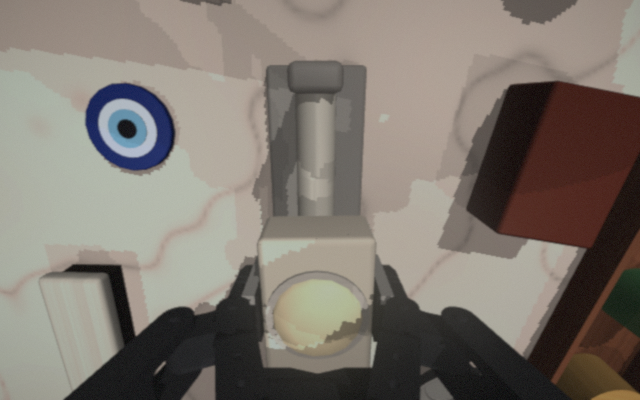

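View pics/j2.png

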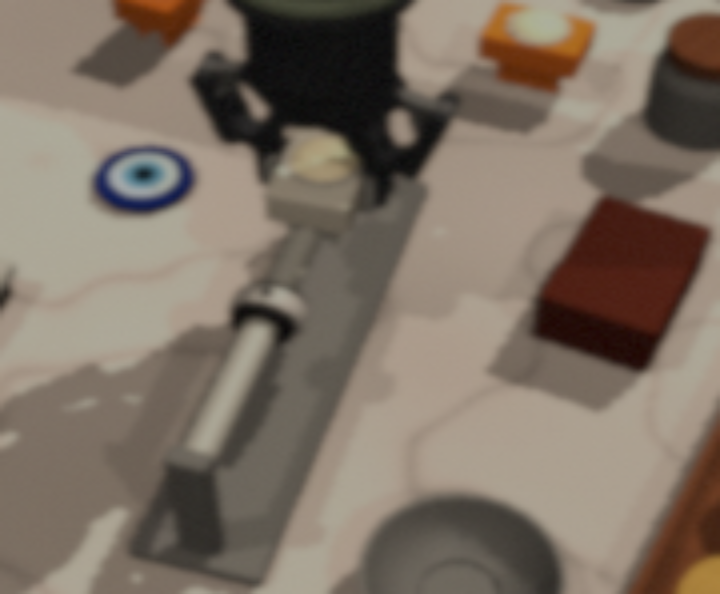

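View pics/j3.png

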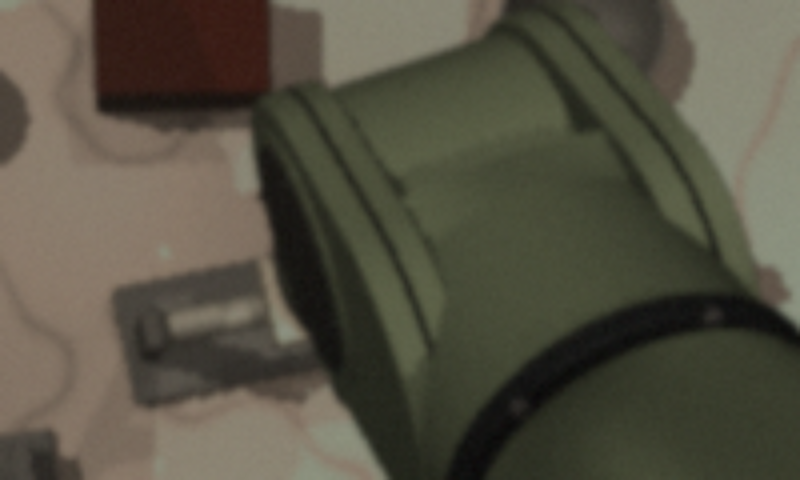

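The light is clipped on the bar, with a clear gap to the collar at about (265,310) in the scene crop. I ease off the push, then slide toward the collar (−tx).

Request:
send_rows:
  motion:
    - {"tx": 0,"ty": -0.1,"tz": -0.4,"turn": 0,"jaw": -1}
    - {"tx": 0,"ty": -0.1,"tz": -0.4,"turn": 0,"jaw": -1}

```text
clock: 10.25
eef_pos: [603.1, -17.0, 102.6]
ee_rot: [1.981, 2.438, 0.001]
ft_force: [-2.6, -0.7, 2.4]
width: 45.9
```

Request:
send_rows:
  motion:
    - {"tx": -1,"ty": 0,"tz": 0,"turn": 0,"jaw": -1}
    - {"tx": -3,"ty": 0,"tz": 0,"turn": 0,"jaw": -1}
    - {"tx": -5,"ty": 0,"tz": 0,"turn": 0,"jaw": -1}
    - {"tx": -6,"ty": 0,"tz": 0,"turn": 0,"jaw": -1}

```text
clock: 10.65
eef_pos: [604.2, -23.0, 102.6]
ee_rot: [-1.981, -2.438, -0.0]
ft_force: [-3.4, 3.7, 2.5]
width: 45.9
```

Request:
send_rows:
  motion:
    - {"tx": -3,"ty": 0,"tz": 0,"turn": 0,"jaw": -1}
    - {"tx": -6,"ty": 0,"tz": 0,"turn": 0,"jaw": -1}
    - {"tx": -9,"ty": 0,"tz": 0,"turn": 0,"jaw": -1}
    - {"tx": -12,"ty": 0,"tz": 0,"turn": 0,"jaw": -1}

```text
clock: 11.05
eef_pos: [606.7, -34.9, 102.6]
ee_rot: [-1.981, -2.438, -0.0]
ft_force: [-2.7, 3.9, 1.8]
width: 45.5
```

Request:
send_rows:
  motion:
    - {"tx": -3,"ty": 0,"tz": 0,"turn": 0,"jaw": -1}
    - {"tx": -6,"ty": 0,"tz": 0,"turn": 0,"jaw": -1}
    - {"tx": -9,"ty": 0,"tz": 0,"turn": 0,"jaw": -1}
    - {"tx": -10,"ty": 0,"tz": 0,"turn": 0,"jaw": -1}

```text
clock: 11.45
eef_pos: [608.7, -45.0, 102.6]
ee_rot: [1.982, 2.437, -0.0]
ft_force: [-2.7, 4.0, 3.6]
width: 45.8
```

Run:
```python
from h import *
plan([602.5,-15.7,103],0.205)
f=optics.grab_frame('scene'); cv2.imwrite('pics/k2.png',cv2.resize(f['pixels'][210:310,250:370],None,fx=6,fy=6,interpolation=cv2.INTER_CUBIC))
```

```text
tcp [608.7 -45.  102.6] jaw ang 0.206 clock 11.45 tool shift [30.  -0.1 -0.4] turn 0.001 (or half turn) j7 -0.08 F [-2.7  4.   3.6] w 45.8
```

View pics/k2.png

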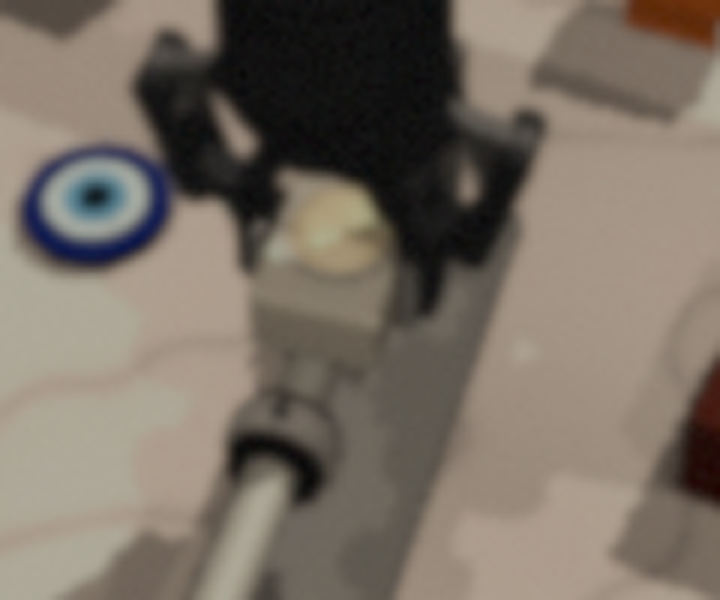

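Run:
```python
from h import *
im=cv2.imread('pics/a_top.png'); cv2.imwrite('pics/l.png',cv2.resize(im[158:193,400:445],None,fx=16,fy=16,interpolation=cv2.INTER_CUBIC))
im=cv2.imread('pics/a_scene.png'); cv2.imwrite('pics/l2.png',cv2.resize(im[262:302,275:325],None,fx=14,fy=14,interpolation=cv2.INTER_CUBIC))
```

```text
(no output)
```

View pics/l.png

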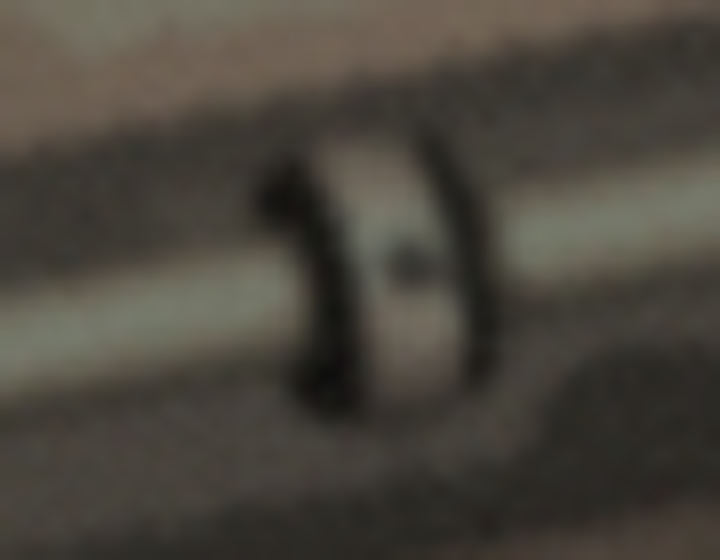

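View pics/l2.png

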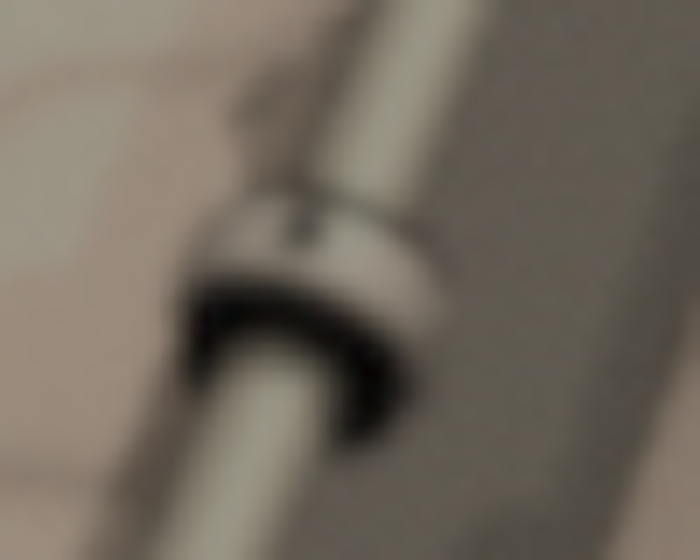

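Top crop: the sleeve's left face is at about pixel (417,176) and the collar's left face at about (420,175). That puts the sleeve about 7 mm proud, with contact after roughly 18±3 mm more travel. I close most of that, then creep.

Request:
send_rows:
  motion:
    - {"tx": -3,"ty": 0,"tz": 0,"turn": 0,"jaw": -1}
    - {"tx": -6,"ty": 0,"tz": 0,"turn": 0,"jaw": -1}
    - {"tx": -9,"ty": 0,"tz": 0,"turn": 0,"jaw": -1}
    - {"tx": -11,"ty": 0,"tz": 0,"turn": 0,"jaw": -1}
    - {"tx": -11,"ty": 0,"tz": 0,"turn": 0,"jaw": -1}

```text
clock: 12.0
eef_pos: [611.0, -56.0, 102.6]
ee_rot: [1.982, 2.437, -0.0]
ft_force: [-0.6, -0.5, 4.0]
width: 45.5
```

Request:
send_rows:
  motion:
    - {"tx": -0.6,"ty": 0,"tz": 0,"turn": 0,"jaw": -1}

```text
clock: 12.1
eef_pos: [611.0, -56.2, 102.6]
ee_rot: [1.981, 2.438, -0.0]
ft_force: [-2.3, 1.7, 4.1]
width: 45.9
```

Run:
```python
from h import *
plan([602.5,-15.7,103],0.205)
f=optics.grab_frame('scene'); cv2.imwrite('pics/n2.png',cv2.resize(f['pixels'][240:310,260:340],None,fx=8,fy=8,interpolation=cv2.INTER_CUBIC))
```

```text
tcp [611.  -56.2 102.6] jaw ang 0.206 clock 12.1 tool shift [41.4 -0.1 -0.4] turn 0.001 (or half turn) j7 -0.06 F [-2.3  1.7  4.1] w 45.9
```

View pics/n2.png

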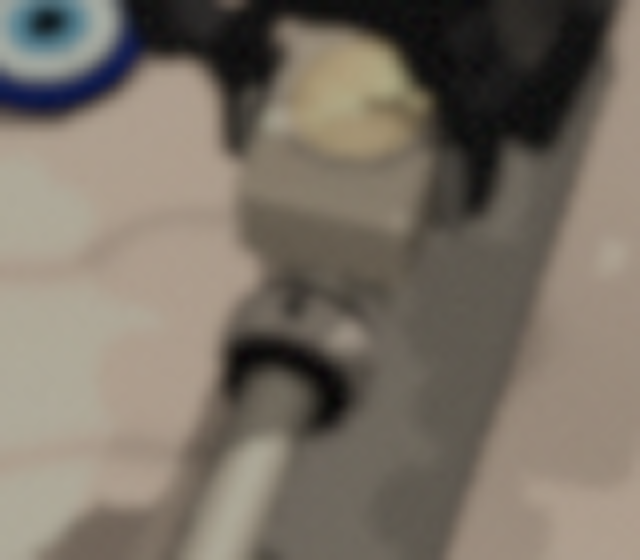

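Request:
send_rows:
  motion:
    - {"tx": -0.8,"ty": 0,"tz": 0,"turn": 0,"jaw": -1}
    - {"tx": -1.6,"ty": 0,"tz": 0,"turn": 0,"jaw": -1}

```text
clock: 12.35
eef_pos: [611.3, -57.0, 102.6]
ee_rot: [-1.98, -2.438, -0.001]
ft_force: [-2.4, 3.3, 4.7]
width: 45.5
```

Request:
send_rows:
  motion:
    - {"tx": -0.7,"ty": 0,"tz": 0,"turn": 0,"jaw": -1}

```text
clock: 12.45
eef_pos: [611.4, -57.7, 102.6]
ee_rot: [-1.98, -2.438, -0.001]
ft_force: [-2.9, 4.8, 3.6]
width: 45.5
```

Request:
send_rows:
  motion:
    - {"tx": -0.7,"ty": 0,"tz": 0,"turn": 0,"jaw": -1}

```text
clock: 12.55
eef_pos: [611.6, -58.4, 102.6]
ee_rot: [-1.981, -2.438, -0.001]
ft_force: [-2.6, 4.0, 4.0]
width: 46.0
```

Request:
send_rows:
  motion:
    - {"tx": -0.7,"ty": 0,"tz": 0,"turn": 0,"jaw": -1}

```text
clock: 12.65
eef_pos: [611.7, -59.1, 102.6]
ee_rot: [-1.98, -2.438, -0.001]
ft_force: [-3.2, 5.5, 4.6]
width: 45.6
```

Request:
send_rows:
  motion:
    - {"tx": -0.6,"ty": 0,"tz": 0,"turn": 0,"jaw": -1}

```text
clock: 12.75
eef_pos: [611.8, -59.6, 102.6]
ee_rot: [-1.98, -2.438, -0.001]
ft_force: [-2.5, 4.1, 4.0]
width: 45.7
```

Request:
send_rows:
  motion:
    - {"tx": -0.6,"ty": 0,"tz": 0,"turn": 0,"jaw": -1}

```text
clock: 12.85
eef_pos: [612.0, -60.2, 102.6]
ee_rot: [-1.98, -2.438, -0.001]
ft_force: [-2.1, 5.7, 4.1]
width: 45.4
```

Request:
send_rows:
  motion:
    - {"tx": -0.6,"ty": 0,"tz": 0,"turn": 0,"jaw": -1}

```text
clock: 12.95
eef_pos: [612.1, -60.8, 102.6]
ee_rot: [-1.981, -2.438, -0.001]
ft_force: [-2.6, 4.9, 4.9]
width: 45.6
```

Request:
send_rows:
  motion:
    - {"tx": -0.6,"ty": 0,"tz": 0,"turn": 0,"jaw": -1}

```text
clock: 13.05
eef_pos: [612.2, -61.4, 102.6]
ee_rot: [-1.98, -2.438, -0.001]
ft_force: [-3.6, 4.0, 4.3]
width: 45.8
```

Request:
send_rows:
  motion:
    - {"tx": -0.5,"ty": 0,"tz": 0,"turn": 0,"jaw": -1}

```text
clock: 13.15
eef_pos: [612.3, -61.9, 102.6]
ee_rot: [-1.981, -2.438, -0.001]
ft_force: [-2.1, 4.0, 4.2]
width: 45.4
```

Request:
send_rows:
  motion:
    - {"tx": -0.5,"ty": 0,"tz": 0,"turn": 0,"jaw": -1}

```text
clock: 13.25
eef_pos: [612.4, -62.4, 102.6]
ee_rot: [-1.981, -2.438, -0.001]
ft_force: [-2.9, 4.3, 3.9]
width: 45.5
```

Request:
send_rows:
  motion:
    - {"tx": -0.5,"ty": 0,"tz": 0,"turn": 0,"jaw": -1}

```text
clock: 13.35
eef_pos: [612.5, -62.9, 102.6]
ee_rot: [-1.981, -2.438, -0.001]
ft_force: [-3.2, 4.6, 4.2]
width: 45.3
```

Request:
send_rows:
  motion:
    - {"tx": -0.5,"ty": 0,"tz": 0,"turn": 0,"jaw": -1}

```text
clock: 13.45
eef_pos: [612.6, -63.2, 102.6]
ee_rot: [-1.98, -2.438, -0.001]
ft_force: [-3.1, 6.9, 4.8]
width: 45.5
```

Request:
send_rows:
  motion:
    - {"tx": -0.2,"ty": 0,"tz": 0,"turn": 0,"jaw": -1}

```text
clock: 13.55
eef_pos: [612.6, -63.2, 102.6]
ee_rot: [-1.98, -2.438, -0.001]
ft_force: [-3.2, 6.7, 4.7]
width: 45.2
```

Request:
send_rows:
  motion:
    - {"tx": -0.2,"ty": 0,"tz": 0,"turn": 0,"jaw": -1}

```text
clock: 13.65
eef_pos: [612.6, -63.2, 102.6]
ee_rot: [-1.98, -2.438, -0.001]
ft_force: [-4.7, 7.9, 4.6]
width: 45.5
```

Contact: motion has stopped at y = −63.2 mm and the force is rising. I build up to about 7 N above the 4.5 N of friction.

Request:
send_rows:
  motion:
    - {"tx": -0.3,"ty": 0,"tz": 0,"turn": 0,"jaw": -1}

```text
clock: 13.75
eef_pos: [612.6, -63.2, 102.6]
ee_rot: [-1.979, -2.438, -0.001]
ft_force: [-5.0, 9.3, 5.1]
width: 45.4
```

Request:
send_rows:
  motion:
    - {"tx": -0.2,"ty": 0,"tz": 0,"turn": 0,"jaw": -1}

```text
clock: 13.85
eef_pos: [612.6, -63.2, 102.6]
ee_rot: [-1.979, -2.438, -0.002]
ft_force: [-5.2, 10.4, 4.9]
width: 45.5
```

Request:
send_rows:
  motion:
    - {"tx": -0.2,"ty": 0,"tz": 0,"turn": 0,"jaw": -1}
    - {"tx": -0.2,"ty": 0,"tz": 0,"turn": 0,"jaw": -1}
    - {"tx": -0.2,"ty": 0,"tz": 0,"turn": 0,"jaw": -1}
    - {"tx": -0.2,"ty": 0,"tz": 0,"turn": 0,"jaw": -1}
    - {"tx": -0.2,"ty": 0,"tz": 0,"turn": 0,"jaw": -1}

```text
clock: 14.35
eef_pos: [612.6, -63.2, 102.6]
ee_rot: [-1.979, -2.438, -0.002]
ft_force: [-5.0, 10.0, 4.9]
width: 45.4
```

Run:
```python
from h import *
plan([602.5,-15.7,103],0.205)
f=optics.grab_frame('scene'); cv2.imwrite('pics/o2.png',cv2.resize(f['pixels'][240:310,260:340],None,fx=8,fy=8,interpolation=cv2.INTER_CUBIC))
f=optics.grab_frame('wrist'); cv2.imwrite('pics/o.png',f['pixels'])
plan([602.5,-15.7,103],0.205)
```

```text
tcp [612.6 -63.2 102.6] jaw ang 0.207 clock 14.35 tool shift [48.6 -0.1 -0.3] turn 0.002 (or half turn) j7 -0.04 F [-5.  10.   4.9] w 45.4
tcp [612.6 -63.2 102.6] jaw ang 0.207 clock 14.45 tool shift [48.6 -0.1 -0.3] turn 0.002 (or half turn) j7 -0.04 F [-5.6 10.5  5.3] w 45.8
```

View pics/o2.png

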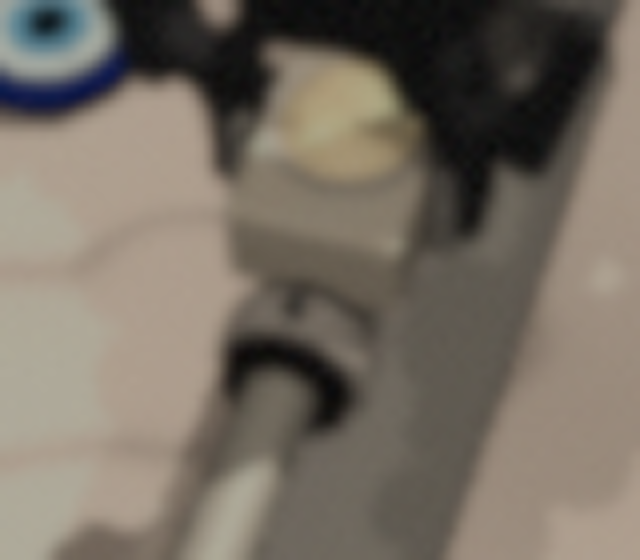

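View pics/o.png

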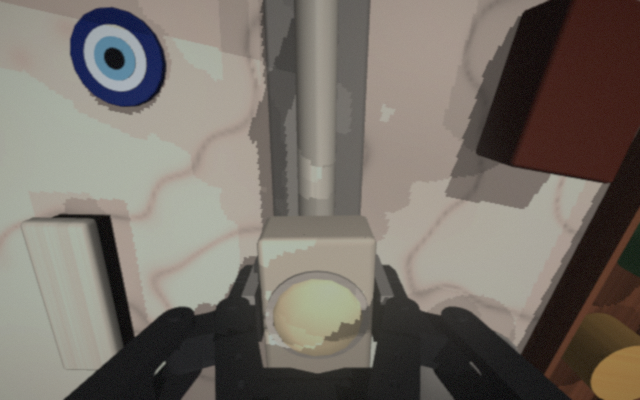

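Request:
send_rows:
  motion:
    - {"tx": -0.3,"ty": 0,"tz": 0,"turn": 0,"jaw": -1}
    - {"tx": -0.3,"ty": 0,"tz": 0,"turn": 0,"jaw": -1}
    - {"tx": -0.3,"ty": 0,"tz": 0,"turn": 0,"jaw": -1}

```text
clock: 14.75
eef_pos: [612.6, -63.3, 102.6]
ee_rot: [-1.978, -2.437, -0.002]
ft_force: [-5.9, 11.7, 6.4]
width: 45.0
```

Request:
send_rows:
  motion:
    - {"tx": 0.7,"ty": -0.1,"tz": -0.2,"turn": 0,"jaw": -1}
    - {"tx": 1.2,"ty": -0.1,"tz": -0.2,"turn": 0,"jaw": -1}
    - {"tx": 1.2,"ty": -0.1,"tz": -0.2,"turn": 0,"jaw": -1}

```text
clock: 15.05
eef_pos: [612.6, -63.2, 102.7]
ee_rot: [-1.98, -2.438, -0.001]
ft_force: [-1.4, 5.5, 0.9]
width: 45.4
```

Request:
send_rows:
  motion:
    - {"tx": 0.4,"ty": 0,"tz": 0,"turn": 0,"jaw": -1}
    - {"tx": 0.4,"ty": 0,"tz": 0,"turn": 0,"jaw": -1}

```text
clock: 15.25
eef_pos: [612.5, -63.2, 102.7]
ee_rot: [-1.981, -2.438, -0.001]
ft_force: [0.4, 5.1, -1.0]
width: 45.7
```

Request:
send_rows:
  motion:
    - {"tx": 0,"ty": 0,"tz": 0,"turn": 0,"jaw": 1}
    - {"tx": 0,"ty": 0,"tz": 0,"turn": 0,"jaw": 1}
    - {"tx": 0,"ty": 0,"tz": 0,"turn": 0,"jaw": 1}
    - {"tx": 0,"ty": 0,"tz": 0,"turn": 0,"jaw": 1}
    - {"tx": 0,"ty": 0,"tz": 0,"turn": 0,"jaw": 1}

```text
clock: 15.75
eef_pos: [612.5, -63.7, 102.8]
ee_rot: [1.981, 2.438, -0.0]
ft_force: [-0.1, 0.2, 0.1]
width: 85.3
```

Request:
send_rows:
  motion:
    - {"tx": 0,"ty": 0,"tz": -10,"turn": 0,"jaw": 1}
    - {"tx": 0,"ty": 0,"tz": -35,"turn": 0,"jaw": 1}
    - {"tx": 0,"ty": 0,"tz": -70,"turn": 0,"jaw": 1}
    - {"tx": 0,"ty": 0,"tz": -110,"turn": 0,"jaw": 1}
    - {"tx": 0,"ty": 0,"tz": -140,"turn": 0,"jaw": 1}

```text
clock: 16.25
eef_pos: [612.7, -63.5, 246.0]
ee_rot: [1.98, 2.437, 0.002]
ft_force: [-0.2, -0.2, 0.0]
width: 85.3
```

Run:
```python
from h import *
import pickle
plan([602.5,-15.7,103],0.205)
f=optics.grab_frame('scene'); pickle.dump(f,open('qs.pkl','wb')); cv2.imwrite('pics/q2.png',cv2.resize(f['pixels'][225:325,250:370],None,fx=6,fy=6,interpolation=cv2.INTER_CUBIC))
f=optics.grab_frame('wrist'); pickle.dump(f,open('q.pkl','wb')); cv2.imwrite('pics/q.png',f['pixels'])
t,M,s=tool()
```

```text
tcp [612.7 -63.5 246. ] jaw ang 0.206 clock 16.25 tool shift [ 48.9  -0.5 143. ] turn 0.001 (or half turn) j7 0.03 F [-0.2 -0.2  0. ] w 85.3
```

View pics/q2.png

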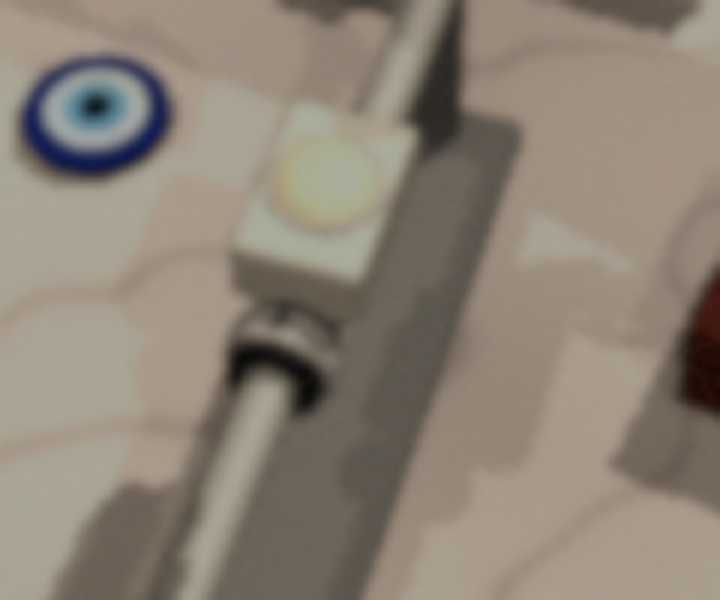

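View pics/q.png

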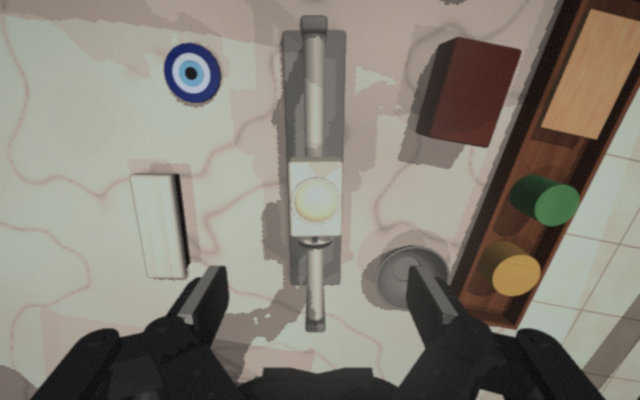

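The light sits upright over the bar at (316,197) in the wrist view, its lower end at the collar near (315,240). Bystanders look untouched. Quick numeric check.

Run:
```python
from h import *
import pickle
f=pickle.load(open('q.pkl','rb')); m=np.array([614.617,-69.144]);d=np.array([-0.2055,.9787]); n=np.array([d[1],-d[0]])
C=np.array([onz(f,u,v,138) for u,v in [(290.5,159),(342,158.5),(342.5,237),(289.5,236.5)]])
c=C.mean(0); L=(C[0]+C[1]-C[2]-C[3])/2; print("light",c.round(1),"len",np.linalg.norm(L).round(1),"wid",np.linalg.norm(C[0]-C[1]).round(1),"yaw",np.arctan2(-L[0],L[1]).round(3),"off",((c[:2]-m)@n).round(2),"s",((c[:2]-m)@d).round(1))
for u,v in [(314.5,70),(314.8,120),(315.3,280)]:
    p=onz(f,u,v,100); print("bar",p.round(1),"off",((p[:2]-m)@n).round(2))
fs=pickle.load(open('qs.pkl','rb'))
# height: dome centre in both views
uv=(250+(326+.5)/6-.5,225+(180+.5)/6-.5); print("dome tri",tri(ray(fs,*uv),ray(f,316,199)))
# bystanders: image change top
a=cv2.imread('pics/a_scene.png').astype(int); b=fs['pixels'].astype(int)
for nm,(x,y) in dict(charm=(265,244),trinket=(385,276),jar=(406,214),tin=(388,180),dish=(345,365),brush=(208,293)).items():
    A=a[y-25:y+25,x-25:x+25].astype(np.uint8);B=b[y-35:y+35,x-35:x+35].astype(np.uint8)
    r=cv2.matchTemplate(B,A,cv2.TM_CCOEFF_NORMED); _,mx,_,loc=cv2.minMaxLoc(r); print(nm,round(mx,3),np.array(loc)-10)
```

```text
light [613.2 -61.9 138. ] len 69.7 wid 42.0 yaw 0.199 off 0.12 s 7.4
bar [591.   40.2 100. ] off -0.65
bar [ 5.995e+02 -5.000e-01  1.000e+02] off -0.65
bar [ 633.2 -163.2  100. ] off -1.16
dome tri (array([612.72983223, -61.14319114, 139.69347148]), np.float64(0.43338994281980314))
charm 0.908 [0 0]
trinket 0.992 [0 0]
jar 1.0 [0 0]
tin 1.0 [0 0]
dish 0.999 [0 0]
brush 0.938 [0 0]
```

```bash
python3 -c "
from h import *
print(ctrl.sign_off())"
```

```text
the job is handed in; nothing more can be done
None
```

The press light is clipped fully home on the bar, pressed against the collar's sleeve, and let go there. I handed the job in at about 16 s of the 54 s allowed. The hand-in gives no verdict, so the checks below are mine.

- **Clipping on:** I pushed the clip down about 97 mm (light centre to collar centre) to the left of the collar. It snapped on and bottomed out with the light's centre about 24 mm above the bar's axis. The highest push I read was 17.5 N, above what was needed but under the 25 N limit.
- **Sliding and pressing:** The clip slid with about 4.5 N of friction. It stopped against the sleeve with its centre about 49 mm from the collar's centre. That puts the sleeve about 9 mm out, against about 7 mm estimated from the picture. I held it there for about 1 s at roughly 6 to 8 N above friction, then eased off before opening the gripper.
- **After release:** The gripper was open and well above the light, reading no force. The light's centre is within about 1 mm of the bar's axis sideways and parallel to it within 0.01 rad. Its height agrees with being fully home.
- **Other things:** All six bystanders matched their starting places in the scene camera with no shift.

Two measurements disagreed slightly. The wrist and top cameras differ by about 1 mm on where the bar lies, within the calibration, and the light's width read 42 mm instead of 46 mm because its edges are blurred in the picture.

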